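# Zero the peak pointer, then hold the probe centred in the guide hole

## Robot

A 7-joint arm with a two-finger parallel gripper is mounted at the origin on the work surface. World frame = base frame: x ahead of the robot, y to its left, z up, the work surface at z = 0. Lengths are in m, angles in rad, forces in N, time in s.
With the tool pointing down it reaches from about 0.35 to 0.9 m from the base axis. Payload 19.9 kg.
Tool frame: the origin (TCP) lies at the very end of the fingers, on their centre line; the grasp point (between the pads) lies 19 mm behind it; z points along the fingers, x is the direction in which the jaws open and shut, and the axes are right-handed (so a half turn about z gives the same grasp; the last joint's range is limited). The gripper opens to 94 mm and grips with 3 to 60 N. Pads are 16 mm wide; open, the fingers measure 119 mm over their backs; the gripper's body (75 mm by 177 mm) begins 78 mm behind the grasp point.
Start: joints at [-1.234, 0.417, -0.01, 1.614, 0.005, 1.111, -0.053], TCP at [0.231, 0.581, 0.205] pointing down, gripper open.
Joint ranges: [-2.81, 2.81], [-0.39, 2.02], [-1.27, 1.25], [0.06, 2.57], [-1.19, 4.33], [0.19, 2], [-2.82, 2.82]. Speed limits (rad/s): [1.89, 1.89, 2.39, 2.39, 3.01, 3.01, 3.01].

## Interface

Orientations are given as a unit quaternion [x, y, z, w].
In Python, from cell import manip gives the robot as it stands. Calls block until the motion is done:
- manip.move_ptp(position, orientation): joint-space move of the TCP to a pose.
- manip.line_to(position, attitude=None, feed=0.15, guard=None): straight line of the TCP; attitude=None keeps the orientation; feed is the mean speed in m/s. With guard (N) it stops when the force on the tool has changed by that much, and returns True; else False.
- manip.movej(angles): joint-space move.
- manip.command_gripper(opening, squeeze=None): finger opening in m; squeeze is the grip in N (None keeps the last); returns when the fingers have stopped.
- manip.hold(seconds).
- manip.inverse_kinematics(position, orientation): joint angles nearest the present ones, or None.
- manip.get_state(): the state.
- manip.read_camera(name): name is "scene" or "top"; returns a dict with "frame" (384x512x3 uint8, red, green, blue), "K" (3x3 intrinsics, pixels), "R" (3x3) and "t" (3): a world point X has camera coordinates R X + t. Camera axes: x right, y down, z forward; pixel columns grow to the right and rows downward; lengths in m; the calibration is good to about 2 mm. A picture is of the moment at which its call begins. There is no depth.
A pose or a line that the arm cannot do raises manip.IKError and nothing moves.
- manip.sign_off(): hands the job in, once; it reports no verdict.
Trained networks look in the newest picture that a camera, given by its name, has taken for a name from the list of things; names that differ only in an ending like _2 or _b are one class to them, and where a whole thing is asked for, a point or a joint stands for the part that bears it (a point fixed in the world has none). Each returns a list of dicts, best first, with "score" (0 to 1); they miss things now and then, are a little off and sometimes report something else, mostly with a low value. They report only what shows in the picture. A call takes as long as a camera call. They do not tell look-alikes from the thing itself.
- manip.search_frame(camera, name): "position" ([column, row] in pixels, amid what is visible of it).
- manip.silhouettes(camera, name): "region" (384x512 bool, what is visible of it) and "position" ([column, row] in pixels, amid what is visible of it).
- manip.landmark_of(camera, name): "position" ([column, row] in pixels: a listed point, or the origin of a listed thing).
The state is a dict: "time_s": time; "joint_positions": joint angles; "qvel": joint speeds; "effort": joint torques, N m; "position": TCP position; "tcp_rot": TCP orientation; "wrist_force": force on the tool from outside, world axes, zero at the start; "wrist_torque": the same for the moment, N m; "grip_width": finger opening in m.
Only numpy, scipy, OpenCV 4.12 (cv2) and the standard library are available. Lean on these libraries where they do the work, as an engineer would, in place of code of your own. Each camera call takes 0.05 s, during which the arm holds its last target. There are 200 camera calls.

## Task

First turn the pointer knob on the dial box anticlockwise, fully back to its zero stop. Then lift the probe (square dark grey handle, thin steel rod) straight up out of the white rack and lower its rod through the hole of the metal guide plate, over the glass jar, without the probe ever touching the guide station, until the ring mark on the rod is level with the plate's top face. Finish while still holding the probe there, upright, still and centred in the hole, and leave the sample tubes and the bottle where they are.

Things in the scene. Friction and masses are not known exactly. Their poses are not given: they have to be found in the camera images.
- knob (a joint): angle of the pointer knob, rad: 0 at its zero stop, growing clockwise seen from above (so it must be turned anticlockwise to zero); it starts between 0.6 and 1.3, turns with light friction (about 0.04 N m) and stays where it is left
- knob_grip (a point): point on the knob's upright axis, 24 mm above the knob's underside and 26 mm above the top of the dial box. The knob is a black 48 mm disc, 8 mm thick, with a bar grip 44 long, 14 wide and 30 high on it (bar top 12 mm above this point). The frame turns with the knob: its x axis runs along the bar, z up, the pointer sticks out to its -x side
- dial: dial box, fixed, white with a grey top, 140 x 140 x 100 high, with the knob in the middle of its top; origin at the centre of its underside, z up; at zero the pointer points along its -x axis, next to a small steel stop pin
- rack: white tube rack, fixed, 70 (x) x 170 (y) x 100 high, top plate 12 thick with a row of three 12 mm holes along its y axis, 55 mm apart, the middle one at its centre; origin at the centre of its underside, z up. The probe stands in one hole, sample tubes in the other two
- probe: the loose probe, 0.08 to 0.17 kg: a dark grey handle 24 x 24 x 70 high with a steel rod 8 mm thick and 90 long under it. Origin at the centre of the handle (half-way up it); z along the handle, upwards, x and y square to its flat sides. It starts upright with the handle's foot on the rack's top (origin 35 mm above it), sides square to the rack, the rod hanging in a hole of the rack with 2 mm play all round
- probe_mark (a point): middle of the dark ring mark around the rod, 70 mm below the probe's origin and 55 mm above the tip, on the rod's axis
- probe_tip (a point): the rod's lower tip, on its axis, 125 mm below the probe's origin
- station: guide station, fixed: base 110 (x) x 130 (y) x 12, two steel posts, and at the top an aluminium guide plate 80 (x) x 120 (y), 12 thick, top face at 100 mm, with one 22 mm hole in its middle; below the hole stands an open glass jar, 64 mm wide, rim at 72 mm, inner floor at 16 mm. Nothing rises above the plate. Origin at the centre of the underside, z up
- guide_hole (a point): centre of the guide hole at the plate's top face
- tube_a: bystander: capped sample tube in the rack, white cap 20 mm wide and 16 high standing on the rack's top; origin under the cap
- tube_b: bystander: second sample tube, the same
- bottle: bystander: amber bottle, 56 mm wide, 110 high, beyond the work; origin at the centre of its underside
Mind the look-alikes: they are no part of the job. There is more than one size of the probe; the job needs the smaller.

How it is judged:
By the outcome, as a careful person would: the job done as asked, in the order asked, and still so for the second after the job is handed in, while the arm keeps its last pose, push and grip.
It also fails if it takes over 64 s, if anything falls off the work surface, if the arm or the gripper's body presses on something with over 40 N, if the wrist force passes 120 N, or if a joint passes its speed limit or range.

## Working session

There is one attempt and no reset: what is moved stays moved. The work goes in short steps, each a Python script; the robot and the scene stay as the last script left them, time stands still between calls to the robot, and variables do not carry over. Pictures are saved under pics/ and viewed, about 8 in all and at most 12, crops included, and the job is handed in when it is done.

```bash
mkdir -p pics; ls; cat > a.py <<'E'
from cell import manip
import cv2, numpy as np
s=manip.get_state(); print({k:np.round(v,3) for k,v in s.items()})
for c in ["scene","top"]:
    d=manip.read_camera(c); np.savez(f"{c}.npz",**d)
    im=cv2.cvtColor(d["frame"],cv2.COLOR_RGB2BGR); cv2.imwrite(f"pics/{c}0.png",im)
    print(c,d["K"].tolist(),np.round(d["R"],4).tolist(),np.round(d["t"],4).tolist())
    for n in ["knob_grip","dial","rack","probe","probe_mark","probe_tip","station","guide_hole","tube_a","bottle"]:
        print(c,n,[(np.round(x["position"],1).tolist(),round(x["score"],2)) for x in manip.landmark_of(c,n)[:4]])
E
python3 a.py; python3 -c "
import cv2,numpy as np
cv2.imwrite('pics/s_t.png',np.hstack([cv2.imread('pics/scene0.png'),cv2.imread('pics/top0.png')])[:, :])"
```

```text
pics
{'time_s': np.float64(0.0), 'joint_positions': array([-1.233,  0.418, -0.01 ,  1.614,  0.005,  1.111, -0.053]), 'qvel': array([-0.002, -0.001, -0.002, -0.001, -0.001,  0.002,  0.001]), 'effort': array([-0.0000e+00, -8.5126e+01,  6.3900e-01, -4.2600e+01, -4.9000e-02,
        1.9000e-02,  0.0000e+00]), 'position': array([0.231, 0.58 , 0.205]), 'tcp_rot': array([ 0.828,  0.561, -0.   ,  0.   ]), 'wrist_force': array([-0.363,  1.258, -0.101]), 'wrist_torque': array([0.023, 0.024, 0.024]), 'grip_width': np.float64(0.094)}
scene [[490.5891356519278, 0.0, 251.04403020857308], [0.0, 490.5891356519278, 188.2682498123094], [0.0, 0.0, 1.0]] [[-0.368, 0.9295, 0.0238], [0.4939, 0.2171, -0.842], [-0.7878, -0.2981, -0.539]] [0.1976, -0.1859, 1.8038]
scene knob_grip [([174.1, 158.4], 0.64)]
scene dial [([175.6, 193.6], 0.69)]
scene rack [([335.3, 245.4], 0.86)]
scene probe [([367.9, 207.6], 0.64), ([402.6, 212.0], 0.59)]
scene probe_mark [([398.3, 244.7], 0.66), ([359.7, 228.0], 0.61)]
scene probe_tip [([393.6, 268.8], 0.58), ([359.1, 244.6], 0.54), ([319.0, 205.9], 0.21)]
scene station [([261.
[... 288 characters left out ...]
, 435.62412543323126, 196.5668510222965], [0.0, 0.0, 1.0]] [[-0.064, -0.9979, -0.0017], [-0.9774, 0.063, -0.2019], [0.2016, -0.0113, -0.9794]] [0.0633, 0.6323, 0.9463]
top knob_grip [([383.8, 235.5], 0.77), ([266.6, 263.9], 0.44)]
top dial [([368.7, 242.2], 0.7), ([266.8, 265.4], 0.7), ([326.4, 166.4], 0.57)]
top rack [([163.0, 239.4], 0.9)]
top probe [([72.7, 215.4], 0.81), ([124.8, 233.8], 0.79)]
top probe_mark [([93.5, 219.0], 0.67)]
top probe_tip [([104.6, 224.5], 0.96)]
top station [([262.9, 262.0], 0.66)]
top guide_hole [([265.9, 263.5], 0.61)]
top tube_a [([154.0, 233.4], 0.66), ([176.9, 236.4], 0.64), ([162.6, 240.4], 0.47)]
top bottle [([325.0, 168.1], 0.94), ([368.5, 243.6], 0.67)]
```

View pics/scene0.png

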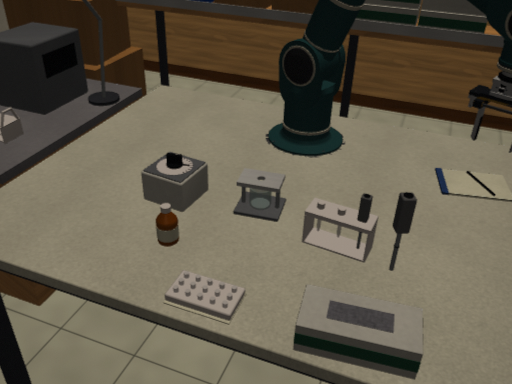

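View pics/top0.png

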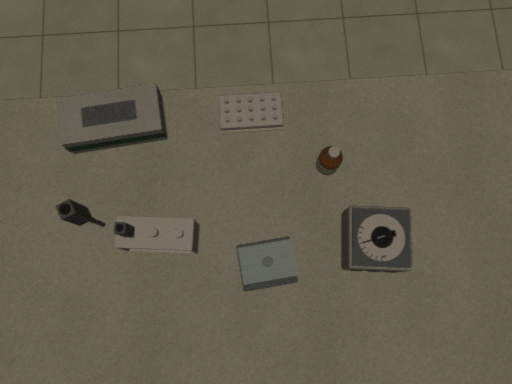

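Scene picture: dial box about (175,180), station (261,190), rack (340,230) with the small probe at (365,207). The big look-alike stands free at (402,215). In the top picture: dial (380,238), station (267,263), rack (155,235), small probe (122,229). I'll now fit models to the silhouettes and overlay them.

```bash
cat > fit.py <<'E'
import cv2, numpy as np
from scipy.optimize import minimize
C={c:dict(np.load(f"{c}.npz")) for c in ["scene","top"]}
def proj(c,X):
    d=C[c]; Y=np.atleast_2d(X)@d["R"].T+d["t"]; p=Y@d["K"].T; return p[:,:2]/p[:,2:]
def back(c,uv,z):
    d=C[c]; r=d["R"].T@np.linalg.solve(d["K"],[*uv,1]); o=-d["R"].T@d["t"]; return o+r*(z-o[2])/r[2]
def box(sx,sy,z0,z1,cx=0,cy=0): return np.array([[cx+a*sx/2,cy+b*sy/2,z] for a in(-1,1) for b in(-1,1) for z in(z0,z1)])
def place(P,q): 
    c,s=np.cos(q[2]),np.sin(q[2]); return np.c_[P[:,0]*c-P[:,1]*s+q[0],P[:,0]*s+P[:,1]*c+q[1],P[:,2]]
M={"dial":[box(.14,.14,0,.1),box(.03,.03,.1,.14)],
   "rack":[box(.07,.17,.088,.1),box(.07,.17,0,.1)],
   "station":[box(.11,.13,0,.012),box(.08,.12,.088,.1)]}
def mask(c,parts,q,S=4):
    m=np.zeros((384*S,512*S),np.uint8)
    for P in parts:
        h=cv2.convexHull((proj(c,place(P,q))*S).astype(np.float32)); cv2.fillConvexPoly(m,np.round(h).astype(np.int32),1)
    return m
def draw(c,im,parts,q,S):
    for P in parts:
        h=proj(c,place(P,q))
        for i in range(8):
            for j in (1,2,4):
                if not i&j: cv2.line(im,*[tuple(int(round((v+.5)*S-.5)) for v in h[k]) for k in (i,i|j)],(0,255,255),1,cv2.LINE_AA)
E
cat > b.py <<'E'
from fit import *
from cell import manip
for c in C: manip.read_camera(c)
g={"dial":back("top",(383,236),.126),"rack":back("top",(155,235),.1),"station":back("top",(266,263),.1)}
y0={"dial":0,"rack":0,"station":0}
T={c:cv2.resize(cv2.cvtColor(C[c]["frame"],cv2.COLOR_RGB2BGR),None,fx=4,fy=4,interpolation=cv2.INTER_CUBIC) for c in C}
res={}
for n in M:
    for cams in (["top"],["scene"],["top","scene"]):
        mk={}
        for c in cams:
            L=manip.silhouettes(c,n); 
            p0=proj(c,[[*g[n][:2],.08]])[0]
            L=[l for l in L if np.hypot(*(np.array(l["position"])-p0))<25]
            if L: mk[c]=cv2.resize(L[0]["region"].astype(np.uint8),None,fx=4,fy=4,interpolation=cv2.INTER_NEAREST)
        def f(q):
            e=0
            for c in mk:
                m=mask(c,M[n],q); e+=1-(m&mk[c]).sum()/max(1,(m|mk[c]).sum())
            return e
        best=min((minimize(f,[*g[n][:2],y],method="Nelder-Mead",options=dict(initial_simplex=np.array([[*g[n][:2],y]]*4)+np.vstack([np.zeros(3),np.diag([.02,.02,.2])]),maxiter=120)) for y in (-.25,.0,.25)),key=lambda r:r.fun)
        print(n,list(mk),np.round(best.x,4),round(best.fun,3)); res[n]=best.x
    for c in C: draw(c,T[c],M[n],res[n],4)
t=T["top"]; crop=lambda im,u,v,w,h: im[v*4:(v+h)*4,u*4:(u+w)*4]
cv2.imwrite("pics/fit.png",np.vstack([np.hstack([crop(t,330,195,100,75),crop(t,220,225,100,75)]),np.hstack([crop(t,105,200,100,75),crop(T["scene"],290,175,100,75)])]))
np.savez("fit.npz",**res)
P=back("top",(383.8,235.5),.126);Q=back("scene",(174.1,158.4),.126);print("knob",P,Q)
print("hole",back("top",(265.9,263.5),.1),back("scene",(260.8,177.6),.1))
print("probe",back("top",(124.8,233.8),.135),back("scene",(367.9,207.6),.135))
E
python3 b.py
```

```text
dial ['top'] [ 0.5179 -0.2464 -0.1019] 0.051
dial ['scene'] [ 0.522  -0.2427  0.0106] 0.104
dial ['top', 'scene'] [ 0.518  -0.2453 -0.0863] 0.156
rack ['top'] [ 0.5611  0.2495 -0.0928] 0.149
rack ['scene'] [ 0.5652  0.2536 -0.0976] 0.241
rack ['top', 'scene'] [ 0.5618  0.2522 -0.0916] 0.416
station ['top'] [0.4822 0.0045 0.1066] 0.027
station ['scene'] [0.4853 0.0094 0.144 ] 0.109
station ['top', 'scene'] [0.4825 0.0056 0.1077] 0.166
knob [ 0.51998588 -0.24537168  0.126     ] [ 0.52606449 -0.24273895  0.126     ]
hole [0.47835479 0.00935112 0.1       ] [0.48416635 0.00576285 0.1       ]
probe [0.55792787 0.30434373 0.135     ] [0.56415909 0.31307837 0.135     ]
```

View pics/fit.png

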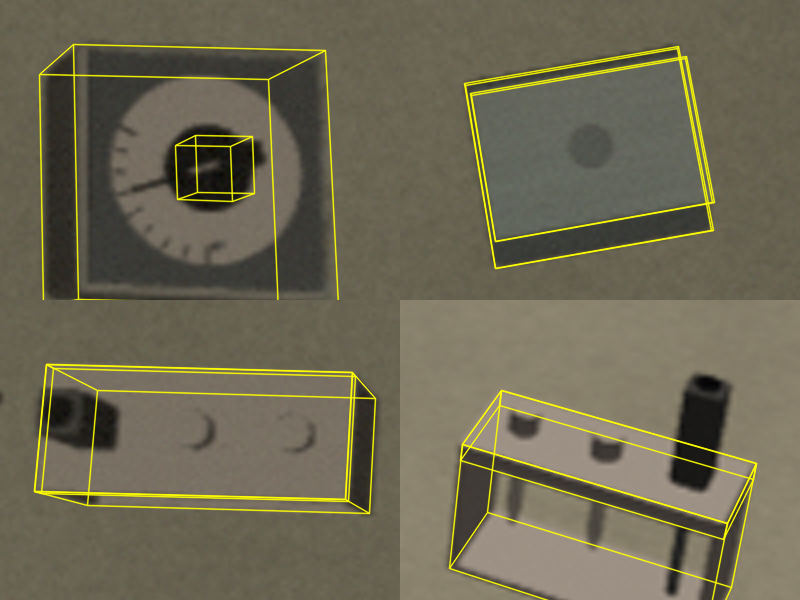

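The fits are good. In the crop the dial zero is at the bottom (world -x), the pointer points left, and the small probe stands in the rack's +y hole. Next I'll refine the pointer direction and the hole and probe centres.

```bash
cat > c.py <<'E'
from fit import *
r=np.load("fit.npz")
for c,(u,v) in {"top":(267,261),"scene":(261,178)}.items():
    g=cv2.cvtColor(C[c]["frame"],cv2.COLOR_RGB2GRAY).astype(float)
    h=np.array([[.011*np.cos(a),.011*np.sin(a),.1] for a in np.linspace(0,6.28,30)])
    big=cv2.resize(g,None,fx=8,fy=8,interpolation=cv2.INTER_CUBIC)
    def f(p): # contrast of inside disc vs ring
        i=np.zeros(big.shape,np.uint8); o=i.copy()
        for rr,m in((.011,i),(.015,o)):
            q=(proj(c,np.c_[h[:,:2]*rr/.011+p,h[:,2]])+.5)*8-.5
            cv2.fillConvexPoly(m,np.round(q).astype(np.int32),1)
        o[i>0]=0; return big[i>0].mean()-big[o>0].mean()
    p0=back(c,(u,v),.1)[:2]
    gr=[(f(p0+[a,b]),*(p0+[a,b])) for a in np.arange(-.008,.0081,.001) for b in np.arange(-.008,.0081,.001)]
    gr.sort(); print("hole",c,np.round(gr[:4],4).tolist())
im=cv2.cvtColor(C["top"]["frame"],cv2.COLOR_RGB2BGR)
a=cv2.resize(im[208:270,345:420],None,fx=7,fy=7,interpolation=cv2.INTER_CUBIC)
b=cv2.resize(im[210:250,105:140],None,fx=7,fy=7,interpolation=cv2.INTER_CUBIC)
for s,P in(((345,208),(*back("top",(383.8,235.5),.126)[:2],.126)),):
    pass
q=r["dial"]
def mk(img,org,X,col): 
    p=(proj("top",X)-org+.5)*7; 
    for x in p: cv2.circle(img,tuple(int(v) for v in x),3,col,1)
mk(a,(345,208),[[q[0],q[1],.11],[q[0],q[1],.138]],(0,255,255))
k=r["rack"]; P=place(np.array([[0,.055,.17],[0,.055,.1],[0,0,.116],[0,-.055,.116]]),k); print("probe from rack",P[0])
mk(b,(105,210),P[:2],(0,255,255))
e=np.array([[sx*.012,.055+sy*.012,.17] for sx,sy in((1,1),(1,-1),(-1,-1),(-1,1))]); mk(b,(105,210),place(e,k),(0,0,255))
cs=cv2.cvtColor(C["scene"]["frame"],cv2.COLOR_RGB2BGR)
d=cv2.resize(cs[180:220,345:380],None,fx=7,fy=7,interpolation=cv2.INTER_CUBIC)
for x in np.vstack([place(e,k),P[:2]]):
    p=(proj("scene",x)[0]-(345,180)+.5)*7; cv2.circle(d,tuple(int(v) for v in p),3,(0,0,255),1)
out=np.zeros((560,525+245,3),np.uint8); out[:a.shape[0],:525]=a; out[:280,525:]=b; out[280:,525:]=d
cv2.imwrite("pics/z.png",out)
E
python3 c.py
```

```text
hole top [[-13.3459, 0.4836, 0.0056], [-13.3327, 0.4836, 0.0066], [-13.1693, 0.4826, 0.0056], [-13.1547, 0.4826, 0.0066]]
hole scene [[-48.2493, 0.4849, 0.006], [-47.8761, 0.4839, 0.006], [-47.6542, 0.4849, 0.007], [-47.208, 0.4859, 0.006]]
probe from rack [0.56682806 0.30701595 0.17      ]
```

View pics/z.png

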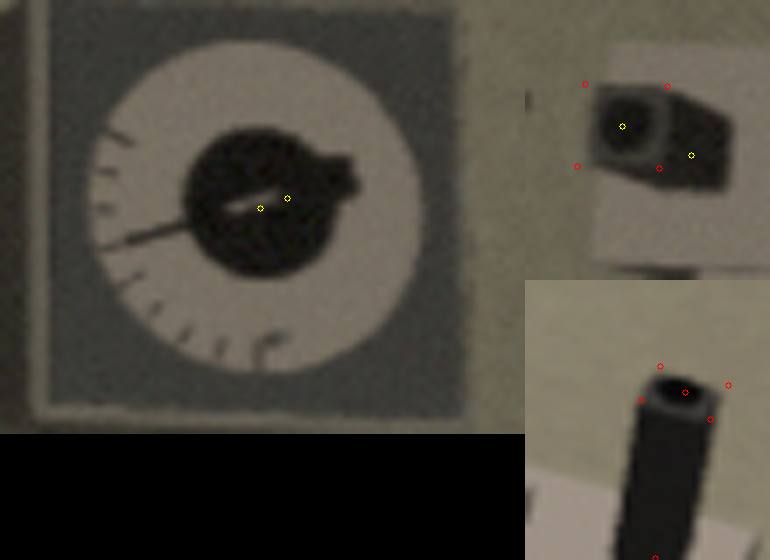

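Zoom shows the knob disc centre at crop (262,203), about 1 mm in x from the fit. The pointer tip is at (125,240), the zero tick at (258,368) beside the steel pin, and the probe top sits within 1.5 mm of the rack-derived position. Hole estimates from both cameras agree at (0.484, 0.006). I'll grip the knob now.

```bash
cat > h.py <<'E'
from fit import *
from cell import manip
def q(phi): return [np.cos(phi/2),np.sin(phi/2),0,0]
def yaw():
    r=manip.get_state()["tcp_rot"]; return 2*np.arctan2(r[1],r[0])
def st(msg=""):
    s=manip.get_state(); print(msg,"t%.2f"%s["time_s"],"p",np.round(s["position"],4),"yaw %.3f"%yaw(),"F",np.round(s["wrist_force"],2),"T",np.round(s["wrist_torque"],3),"w %.4f"%s["grip_width"],"j7 %.2f"%s["joint_positions"][6]); return s
E
cat > d.py <<'E'
from h import *
px=lambda a,b:(345+a/7-.5,208+b/7-.5)
k=back("top",px(262,203),.11); tip=back("top",px(125,240),.105); z=back("top",px(258,368),.1)
ap=np.arctan2(*(tip-k)[1::-1]); az=np.arctan2(*(z-k)[1::-1])
print(k,"pointer",ap,"zero",az,"theta",az-ap)
bar=ap+np.pi; phi=ap-np.pi/2; phi=(phi+np.pi)%(2*np.pi)-np.pi
if phi>np.pi/2: phi-=np.pi
th=(az-ap)%(2*np.pi); print("phi",phi,"theta",th)
np.savez("knob.npz",k=k,phi=phi,th=th)
K=[k[0],k[1]]
s=manip.get_state()["position"]
for d in (0,1.4): print(np.round(manip.inverse_kinematics([*K,.115],q(phi+d)),2))
manip.line_to([s[0],s[1],.30],feed=.25)
manip.move_ptp([*K,.25],q(phi)); st()
manip.line_to([*K,.16],feed=.15); st()
E
python3 d.py
```

```text
[ 0.51961139 -0.24586296  0.11      ] pointer 1.763128571986855 zero 3.050562543720297 theta 1.287433971733442
phi 0.19233224519195868 theta 1.287433971733442
[-0.33  0.64  0.99  1.85 -0.63  1.01  1.12]
[-0.18  0.53  0.74  1.84 -0.44  0.94  2.36]
 t5.40 p [ 0.52   -0.2452  0.2499] yaw 0.194 F [ 0.11  0.01 -1.05] T [-0.064  0.099  0.03 ] w 0.0940 j7 0.93
 t6.15 p [ 0.5199 -0.2462  0.1608] yaw 0.192 F [ 0.85 -0.21  0.43] T [-0.067  0.036  0.014] w 0.0940 j7 1.00
```

```bash
cat > e.py <<'E'
from h import *
d=np.load("knob.npz"); k=d["k"]; phi=float(d["phi"])
print(manip.line_to([k[0],k[1],.114],feed=.08,guard=8)); st("down")
manip.command_gripper(.005,10); s=st("grip")
j=np.array(s["joint_positions"]); T0=s["wrist_torque"][2]
for a in np.r_[np.arange(.15,1.2,.15),np.arange(1.2,1.5,.03)]:
    jj=j.copy(); jj[6]+=a; manip.movej(jj); s=st("%.2f"%a)
    if abs(s["wrist_torque"][2]-T0)>.5 and a>1: print("stop"); break
E
python3 e.py
```

```text
False
down t6.88 p [ 0.5196 -0.2461  0.1141] yaw 0.192 F [0.49 0.2  0.27] T [-0.076  0.07  -0.005] w 0.0937 j7 1.05
grip t8.08 p [ 0.5207 -0.2457  0.1142] yaw 0.193 F [ 5.68 -0.23 -3.89] T [-0.052 -1.581 -0.03 ] w 0.0137 j7 1.05
0.15 t8.36 p [ 0.5207 -0.2457  0.1141] yaw 0.339 F [ 0.46  0.38 -0.78] T [-0.118 -0.035  0.05 ] w 0.0141 j7 1.19
0.30 t8.63 p [ 0.5206 -0.2457  0.1141] yaw 0.487 F [-0.05 -0.77 -0.25] T [-0.192  0.079 -0.041] w 0.0140 j7 1.34
0.45 t8.91 p [ 0.5205 -0.2458  0.1141] yaw 0.636 F [-1.2  -0.84 -1.39] T [-0.316  0.243  0.018] w 0.0139 j7 1.49
0.60 t9.18 p [ 0.5205 -0.2458  0.1141] yaw 0.785 F [-1.83 -1.38 -0.74] T [-0.488  0.403  0.032] w 0.0138 j7 1.64
0.75 t9.46 p [ 0.5205 -0.2459  0.1142] yaw 0.935 F [-2.69 -1.81 -1.06] T [-0.647  0.634  0.051] w 0.0141 j7 1.79
0.90 t9.73 p [ 0.5204 -0.2459  0.1141] yaw 1.085 F [-2.39 -4.11 -0.16] T [-0.985  0.839  0.067] w 0.0139 j7 1.94
1.05 t10.01 p [ 0.5204 -0.246   0.1142] yaw 1.236 F [-2.63 -4.2  -0.77] T [-1.018  0.83  -0.031] w 0.0139 j7 2.09
1.20 t10.28 p [ 0.5204 -0.2461  0.1141] yaw 1.386 F [-3.45 -5.12 -0.86] T [-1.1
[... 588 characters left out ...]
w 0.0143 j7 2.36
1.35 t11.78 p [ 0.5203 -0.2461  0.1141] yaw 1.535 F [-4.3  -4.75 -0.74] T [-0.97   0.947 -0.285] w 0.0150 j7 2.39
1.38 t12.03 p [ 0.5204 -0.2461  0.1141] yaw 1.565 F [-3.9  -4.27 -1.16] T [-0.975  0.857 -0.273] w 0.0154 j7 2.42
1.41 t12.28 p [ 0.5204 -0.2461  0.1142] yaw 1.595 F [-3.9  -3.61 -0.65] T [-0.958  0.827 -0.307] w 0.0154 j7 2.45
1.44 t12.53 p [ 0.5204 -0.2461  0.1141] yaw 1.625 F [-2.94 -4.86 -1.27] T [-0.916  0.89  -0.293] w 0.0159 j7 2.48
1.47 t12.78 p [ 0.5204 -0.2461  0.1142] yaw 1.655 F [-3.16 -4.25 -1.02] T [-0.994  0.883 -0.268] w 0.0165 j7 2.51
1.50 t13.03 p [ 0.5204 -0.2461  0.1141] yaw 1.685 F [-2.38 -4.56 -2.1 ] T [-0.926  0.766 -0.344] w 0.0172 j7 2.54
```

The stop was met at yaw ≈1.475, against 1.48 predicted, with torque and finger width rising after it. I'll release, go to the probe and check the knob.

```bash
cat > f.py <<'E'
from h import *
manip.command_gripper(.06); s=st("open"); p=s["position"]
manip.line_to([p[0],p[1],.25],feed=.2)
P=[.5667,.3058]; phi=-.0916
for f in (phi,phi+np.pi,phi-np.pi): 
    i=manip.inverse_kinematics([*P,.30],q(f)); print(None if i is None else np.round(i,2))
manip.command_gripper(.094)
manip.move_ptp([*P,.32],q(phi)); st("above")
c=manip.read_camera("top"); cs=manip.read_camera("scene"); 
b=lambda d,u,v,w,h,s: cv2.resize(cv2.cvtColor(d["frame"],cv2.COLOR_RGB2BGR)[v:v+h,u:u+w],None,fx=s,fy=s,interpolation=cv2.INTER_CUBIC)
cv2.imwrite("pics/k.png",np.hstack([b(c,345,208,75,75,5),b(cs,300,100,140,125,3)]))
E
python3 f.py
```

```text
open t13.85 p [ 0.5207 -0.2457  0.1142] yaw 1.693 F [-0.23  0.15  0.97] T [0.039 0.002 0.005] w 0.0602 j7 2.55
[-1.29  0.66  1.22  1.47 -0.62  1.44 -0.15]
[-0.92  0.42  0.53  1.46 -0.22  1.32  2.68]
[-0.92  0.42  0.53  1.46 -0.22  1.32  2.68]
above t17.69 p [0.5669 0.3051 0.32  ] yaw -0.092 F [ 0.23 -0.35  0.43] T [-0.09   0.011  0.04 ] w 0.0939 j7 -0.17
```

View pics/k.png

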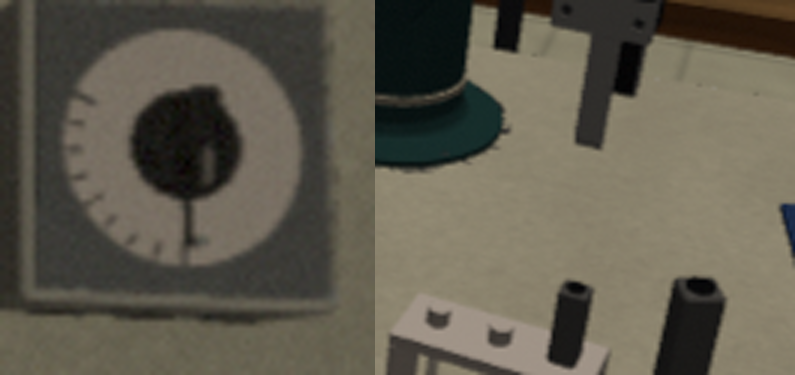

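The knob pointer is on the zero tick at the pin (crop (187,245)). The open gripper is above the small probe. I'll check IK margins along the route and then descend.

```bash
cat > g.py <<'E'
from h import *
P=[.5667,.3056]; phi=-.0916; H=[.484,.006]
for p in ([*P,.124],[*P,.28],[*H,.28],[*H,.155]):
  for f in (phi,phi+np.pi):
    i=manip.inverse_kinematics(p,q(f)); print(p,round(f,2),None if i is None else np.round(i,2))
i=manip.inverse_kinematics([*P,.32],q(phi+.0))
print(np.round(manip.get_state()["joint_positions"],2))
E
python3 g.py
```

```text
[0.5667, 0.3056, 0.124] -0.09 [-1.23  0.79  1.06  1.66 -0.75  1.15 -0.06]
[0.5667, 0.3056, 0.124] 3.05 [ 0.07  0.71 -0.91  1.61  0.61  1.12  2.06]
[0.5667, 0.3056, 0.28] -0.09 [-1.28  0.66  1.19  1.5  -0.62  1.4  -0.15]
[0.5667, 0.3056, 0.28] 3.05 [ 0.16  0.61 -1.09  1.45  0.54  1.4   2.11]
[0.484, 0.006, 0.28] -0.09 [-1.15  0.19  1.22  1.88 -0.19  1.2   0.04]
[0.484, 0.006, 0.28] 3.05 [ 0.89  0.21 -1.09  1.83  0.2   1.22  2.79]
[0.484, 0.006, 0.155] -0.09 [-1.01  0.44  1.15  2.03 -0.48  0.98  0.3 ]
[0.484, 0.006, 0.155] 3.05 [ 0.82  0.42 -1.08  1.98  0.44  1.    2.58]
[-1.28  0.64  1.21  1.44 -0.59  1.47 -0.17]
```

```bash
cat > i.py <<'E'
from h import *
P=[.5667,.3056]
manip.line_to([*P,.20],feed=.2)
print(manip.line_to([*P,.122],feed=.08,guard=6)); st("down")
manip.command_gripper(.015,20); s=st("grip"); p=s["position"]
print(manip.line_to([p[0],p[1],p[2]+.12],feed=.08,guard=12)); st("up")
s=manip.get_state()["position"]; manip.line_to([s[0],s[1],.29],feed=.15); manip.hold(.3); st("up")
for n in ("top","scene"):
    d=manip.read_camera(n); np.savez(f"{n}_up.npz",**d)
    print([(x["position"],x["score"]) for x in manip.landmark_of(n,"probe_tip")],[(x["position"],x["score"]) for x in manip.landmark_of(n,"probe_mark")])
S=np.load("scene_up.npz")["frame"][:,:,::-1]
cv2.imwrite("pics/up.png",cv2.resize(S[60:260,300:440],None,fx=3,fy=3,interpolation=cv2.INTER_CUBIC))
tcp=manip.get_state()["position"]
print("pred tip",[proj(c,[[tcp[0],tcp[1],tcp[2]-.109]])[0] for c in("top","scene")])
E
python3 i.py
```

```text
False
down t19.67 p [0.567  0.3056 0.1225] yaw -0.092 F [-0.23  0.61 -0.95] T [-0.084  0.061 -0.017] w 0.0941 j7 -0.05
grip t20.74 p [0.5667 0.3056 0.122 ] yaw -0.092 F [0.82 0.29 0.07] T [-0.053  0.035 -0.034] w 0.0242 j7 -0.05
False
up t22.39 p [0.5665 0.3056 0.2416] yaw -0.092 F [ 0.47 -0.39 -0.95] T [-0.079  0.059 -0.008] w 0.0237 j7 -0.13
up t23.16 p [0.5663 0.3055 0.2893] yaw -0.092 F [-0.03  0.12 -1.17] T [-0.093  0.102 -0.025] w 0.0240 j7 -0.17
[([266.5, 264.6], 0.74), ([114.6, 227.0], 0.67)] [([108.2, 225.3], 0.66)]
[([395.5, 267.4], 0.84), ([175.9, 191.2], 0.72), ([366.3, 187.6], 0.5)] [([373.5, 168.9], 0.85), ([399.6, 244.0], 0.63), ([336.1, 245.5], 0.33)]
pred tip [array([117.46869587, 226.91193842]), array([367.50167081, 191.57172228])]
```

View pics/up.png

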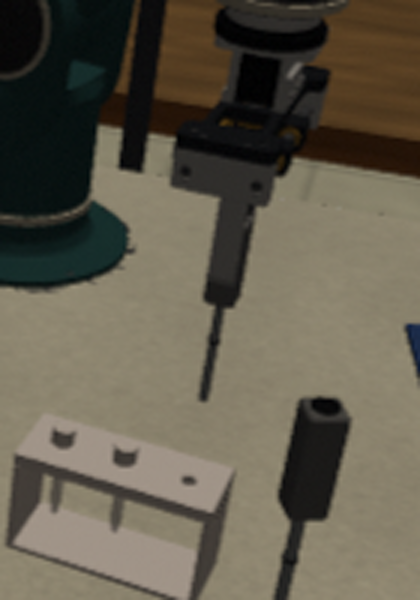

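The probe is held upright, rod free (tip at crop (205,400)), and the rack hole is empty. I'll move above the guide hole and check the rod against the hole in both views before inserting.

```bash
cat > j.py <<'E'
from h import *
H=[.484,.006]
manip.line_to([*H,.29],feed=.15)
manip.line_to([*H,.230],feed=.1); manip.hold(.4); s=st("over"); tcp=s["position"]
o=[]
for n,(u,v,w,h) in {"top":(235,235,60,60),"scene":(230,140,60,60)}.items():
    d=manip.read_camera(n); np.savez(f"{n}_ov.npz",**d)
    print(n,[(x["position"],x["score"]) for x in manip.landmark_of(n,"probe_tip")],"pred tip",proj(n,[[tcp[0],tcp[1],tcp[2]-.112]])[0],"hole",proj(n,[[*H,.1]])[0],"mark",proj(n,[[tcp[0],tcp[1],tcp[2]-.057]])[0],[(x["position"],x["score"]) for x in manip.landmark_of(n,"probe_mark")])
    im=cv2.resize(d["frame"][v:v+h,u:u+w,::-1],None,fx=6.5,fy=6.5,interpolation=cv2.INTER_CUBIC)
    for X,c in(([*H,.1],(0,255,255)),([tcp[0],tcp[1],tcp[2]-.112],(0,0,255)),([tcp[0],tcp[1],tcp[2]-.057],(0,255,0))):
        p=(proj(n,[X])[0]-(u,v)+.5)*6.5; cv2.circle(im,tuple(int(a) for a in p),3,c,1)
    o.append(im)
cv2.imwrite("pics/ov.png",np.hstack(o))
E
python3 j.py
```

```text
over t26.83 p [0.4841 0.0061 0.2301] yaw -0.091 F [-0.23 -0.13 -2.1 ] T [-0.072  0.038 -0.055] w 0.0237 j7 0.12
top [([105.8, 223.2], 0.58)] pred tip [267.43905437 260.26261897] hole [267.26049381 260.77848339] mark [268.14753904 258.65292793] [([93.2, 219.7], 0.64), ([161.3, 240.0], 0.45)]
scene [([394.2, 268.3], 0.78), ([258.1, 170.5], 0.62), ([259.9, 176.3], 0.32)] pred tip [261.14615377 172.00687156] hole [260.90066072 177.58945732] mark [261.85496965 154.52750415] [([401.6, 245.6], 0.92), ([264.1, 151.8], 0.51), ([339.7, 209.4], 0.26)]
```

View pics/ov.png

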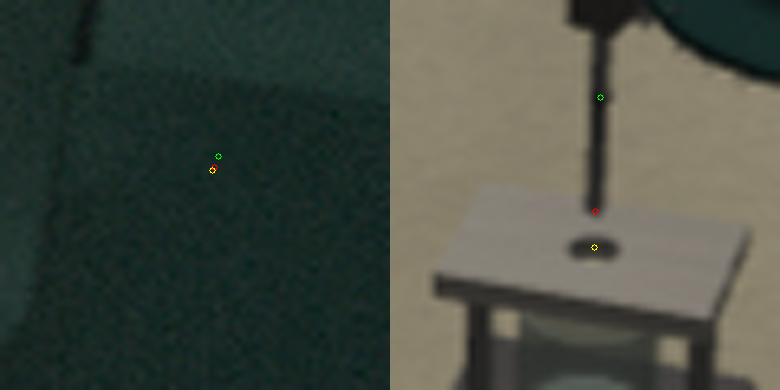

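Top view is blocked by the arm. In the scene view the rod tip (595,212) coincides with its prediction, the hole (594,248) with its estimate, and the rod is upright. Inserting slowly with a guard.

```bash
cat > k.py <<'E'
from h import *
H=[.484,.006]; n="scene"
print(manip.line_to([*H,.157],feed=.03,guard=4)); manip.hold(.5); s=st("in"); 
z=[manip.get_state() for _ in range(1)]
tcp=s["position"]; d=manip.read_camera(n); u,v,w,h=230,140,60,60
print([(x["position"],x["score"]) for x in manip.landmark_of(n,"probe_mark")])
im=cv2.resize(d["frame"][v:v+h,u:u+w,::-1],None,fx=10,fy=10,interpolation=cv2.INTER_CUBIC)
for X,c in(([*H,.1],(0,255,255)),([tcp[0],tcp[1],tcp[2]-.022],(0,0,255))):
    p=(proj(n,[X])[0]-(u,v)+.5)*10; cv2.circle(im,tuple(int(a) for a in p),3,c,1)
cv2.imwrite("pics/in.png",im)
E
python3 k.py
```

```text
False
in t30.22 p [0.484 0.006 0.157] yaw -0.092 F [ 1.12  0.15 -1.49] T [-0.08  0.11  0.02] w 0.0236 j7 0.23
[([398.0, 244.9], 0.95), ([264.8, 176.1], 0.61)]
```

View pics/in.png

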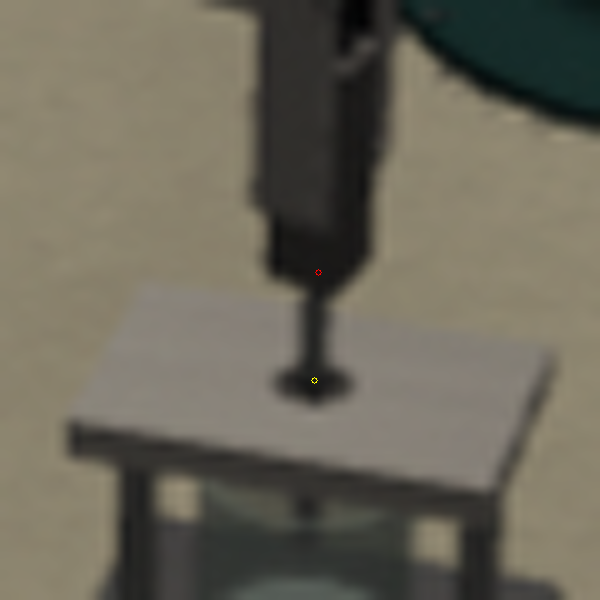

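The rod is at column 314 in a hole spanning columns 275–352, so it is centred sideways. No contact force shows and the tip hangs free in the jar. Handing in.

```bash
python3 -c "
from h import *
st('final'); print(manip.sign_off())"
```

```text
final t30.32 p [0.484 0.006 0.157] yaw -0.092 F [-0.26  0.14 -1.7 ] T [-0.05   0.053 -0.056] w 0.0240 j7 0.23
the job is handed in; nothing more can be done
None
```

The job is handed in at about 30 s of robot time. The knob is back at its zero stop, and the arm is holding the small probe in the guide hole at the ring-mark height.

**Knob:** I gripped the bar and turned it anticlockwise until torque and finger width rose, at jaw yaw 1.475 against 1.48 predicted. A picture afterwards showed the pointer on the zero tick at the pin.

**Probe:** I lifted it straight up out of the rack, carried it over the plate, and lowered it with a 4 N contact guard that never tripped. At the end the force was only about the probe's weight (-1.7 N in z).

**Final position:** The TCP is at (0.484, 0.006, 0.157), which puts the mark at z = 0.100 from the grasp height. The last scene picture shows the rod upright and centred sideways in the hole.

**What the checks could not confirm:**
- **Top view:** the arm blocked it over the station. Centring along the scene camera's line of sight therefore rests on the hole estimates, which agreed within about 1–2 mm between cameras.
- **Ring mark:** I did not see it level with the plate. The network's mark point, at a score of only 0.61, lay about 4 px (roughly 1 cm) from the expected place, mostly sideways. I took that as network error, because the rod itself looked centred in the picture.
- **Bystanders:** the pictures show no sign that the tubes were disturbed; I did not re-measure them or the bottle.

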